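# Set a plate blank overhanging the filing ledge

### The arm

A 6-joint arm with a two-finger parallel gripper is mounted at the origin on the work surface. World frame = base frame: x ahead of the robot, y to its left, z up, the work surface at z = 0. Lengths are in m, angles in rad, forces in N, time in s.
With the tool pointing down it reaches from about 0.4 to 0.925 m from the base axis. Payload 12.5 kg.
Tool frame: the origin (TCP) lies between the finger pads; the fingertips stand manip.tip_reach ahead of it and the grasp point (between the pads) lies 8 mm behind it (manip.tip_reach is the distance from the TCP to the fingertips, in m); z points along the fingers, y is the direction in which the jaws open and shut (so a half turn about z gives the same grasp; the last joint's range is limited). The gripper opens to 95 mm and grips with 3 to 60 N. Pads are 20 mm wide; open, the fingers measure 119 mm over their backs; the gripper's body (75 mm by 180 mm) begins 59 mm behind the grasp point.
Start: joints at [-1.372, 0.491, 1.559, -0, 1.092, -0.106], TCP at [0.188, -0.596, 0.226] pointing down, gripper open.
Joint ranges: [-3.1, 3.1], [-0.84, 2.19], [0.05, 2.79], [-1.13, 4.28], [0.06, 2.93], [-2.69, 2.69]. Speed limits (rad/s): [2.22, 2.22, 2.79, 3.14, 3.14, 3.14].

### API

Orientations are given as a rotation vector (axis times angle).
In Python, from station import manip, monitor, imaging, finish_job gives the robot as it stands. Calls block until the motion is done:
- manip.goto(position, orientation): joint-space move of the TCP to a pose.
- manip.movel(position, frame=None, speed=0.15, f_stop=None): straight line of the TCP; frame=None keeps the orientation; speed is the mean speed in m/s. With f_stop (N) it stops when the force on the tool has changed by that much, and returns True; else False.
- manip.move_joints(angles): joint-space move.
- manip.move_gripper(opening, grip_force=None): finger opening in m; grip_force is the grip in N (None keeps the last); returns when the fingers have stopped.
- manip.wait(seconds).
- manip.inverse_kinematics(position, orientation): joint angles nearest the present ones, or None.
- monitor.state(): the state.
- imaging.get_image(name): name is "scene" or "top" or "wrist"; returns the picture (420x560x3 uint8, blue, green, red); there is no depth.
- imaging.camera_params(name): a dict with "mtx" (3x3 intrinsics, pixels), "R" (3x3) and "t" (3): a world point X has camera coordinates R X + t; the wrist camera has in their place "T_tool_cam" (4x4, takes a point from camera to tool coordinates, whose origin is the TCP and whose axes are the flange's). Camera axes: x right, y down, z forward; pixel columns grow to the right and rows downward; lengths in m; the calibration is good to about 2 mm. A picture is of the moment at which its call begins: read the wrist's pose just before it. camera_params takes no time and is no camera call.
A pose or a line that the arm cannot do raises manip.MotionError and nothing moves.
- finish_job(): hands the job in, once; it reports no verdict.
The state is a dict: "clock": time; "joints": joint angles; "dq": joint speeds; "joint_efforts": joint torques, N m; "ee_pos": TCP position; "tcp_rot": TCP orientation; "ft_force": force on the tool from outside, world axes, zero at the start; "torque": the same for the moment, N m; "gripper_width": finger opening in m.
Only numpy, scipy, OpenCV 4.12 (cv2) and the standard library are available. Lean on these libraries where they do the work, as an engineer would, in place of code of your own. Each camera call takes 0.05 s, during which the arm holds its last target. There are 200 camera calls.

### The job

Get the loose aluminium plate ready for filing: push it with the fingertips along the steel ledge until about a third of its length sticks out past the end of the ledge beside the empty pan, and leave its long far edge flat against the ledge's raised fence. Slide it only: never lift it, tip it or let it fall off the ledge, and leave the pan, the drill block, the oil can and the spanner where they are.

Things in the scene. Friction and masses are not known exactly. Their poses are not given: they have to be found in the camera images.
- ledge: Fixed dark steel filing ledge: a flat deck 180 mm (its x) by 320 mm (its y), top surface 60 mm above the bench, open at both y ends (y = -160 and +160 mm) and along its near side (x = -90 mm). Along the far side (+x) runs a raised steel fence 10 mm thick standing 25 mm above the deck; its near face is at x = +80 mm. Origin on the bench under the deck's centre; x towards the fence, y along the ledge, z up. Stands turned up to about 0.3 rad.
- fence (a point): Middle of the foot of the fence's near face, at deck height (60 mm above the bench); axes as the ledge's.
- plate: Loose bare aluminium plate, 100 mm (its x, across the ledge) by 140 mm (its y, along the ledge) by 8 mm thick, about 0.3 kg, lying flat on the deck, askew by up to 0.15 rad and 16 to 30 mm short of the fence (measured at its centre). Origin at the centre of its underside; z up. It slides with a few newtons. Against the fence its centre is at x = 30 mm of the ledge, and with a third overhanging at y = +137 or -137 mm.
- pan: Loose empty shallow grey sheet-metal pan, 170 by 150 mm, 30 mm high, on the bench beside one end of the ledge (either end, +y or -y of the ledge). Marks the end over which the plate is to stick out. Origin at the centre of its underside. Leave in place.
- drill_block: Loose light wooden block 120 by 70 by 40 mm with steel drill bits standing in it (up to 90 mm high), on the bench beside the other end of the ledge. Origin at the centre of its underside. Leave in place.
- oil: Loose steel oil can, 50 mm across, 110 mm high, standing on the bench beyond the fence. Origin at the centre of its underside. Leave in place.
- spanner: Loose steel spanner 160 mm long, lying on the bench beyond the fence. Origin at the underside of its middle. Leave in place.
Things that resemble listed ones, but are neither listed nor needed, are in the scene too. There is more than one size of the pan; the one meant has the size given above. What is meant by the plate is not turquoise, and is the larger of those in its own colour.

How it is judged:
By the outcome, as a careful person would: the job done as asked, in the order asked, and still so for the second after the job is handed in, with the robot touching nothing.
It also fails if it takes over 48 s, if anything falls off the work surface, if the arm or the gripper's body presses on something with over 40 N, if the wrist force passes 120 N, or if a joint passes its speed limit or range.

## Working session

There is one attempt and no reset: what is moved stays moved. The work goes in short steps, each a Python script; the robot and the scene stay as the last script left them, time stands still between calls to the robot, and variables do not carry over. Pictures are saved under pics/ and viewed, about 8 in all and at most 12, crops included, and the job is handed in when it is done.

```bash
ls; mkdir -p pics; python3 - <<'E'
from station import manip, monitor, imaging
import cv2, numpy as np
for n in ("scene","top"):
    im=imaging.get_image(n); cv2.imwrite(f"pics/{n}0.png",im)
    p=imaging.camera_params(n); print(n,{k:np.round(v,4).tolist() for k,v in p.items()})
print(imaging.camera_params("wrist")); print(manip.tip_reach, monitor.state())
E
```

```text
pics
scene {'mtx': [[410.228, 0.0, 286.5774], [0.0, 410.228, 212.4088], [0.0, 0.0, 1.0]], 'R': [[-0.7911, 0.6115, -0.0132], [0.5243, 0.6667, -0.5297], [-0.3151, -0.426, -0.8481]], 't': [0.449, -0.21, 1.226]}
top {'mtx': [[510.5854, 0.0, 273.9532], [0.0, 510.5854, 212.6708], [0.0, 0.0, 1.0]], 'R': [[0.02, -0.9997, -0.0157], [-0.989, -0.0175, -0.1469], [0.1466, 0.0184, -0.989]], 't': [-0.0528, 0.5153, 1.4504]}
{'mtx': array([[318.46038571,   0.        , 277.6078568 ],
       [  0.        , 318.46038571, 212.56658212],
       [  0.        ,   0.        ,   1.        ]]), 'T_tool_cam': array([[ 2.48222789e-04, -9.59409439e-01, -2.82016785e-01,
         7.87738632e-02],
       [ 9.99999779e-01,  4.12171771e-04, -5.22021247e-04,
         1.07977654e-03],
       [ 6.17071470e-04, -2.82016593e-01,  9.59409329e-01,
        -1.58331543e-01],
       [ 0.00000000e+00,  0.00000000e+00,  0.00000000e+00,
         1.00000000e+00]])}
0.011 {'clock': 0.1, 'joints': array([-1.37161738e+00,  4.91439258e-01,  1.55941529e+00,  5.46460966e-05,
        1.09166338e+00, -1.05609889e-01]), 'dq': array([-0.00046792, -0.00107351, -0.00120009,  0.00191555, -0.00063488,
        0.00069061]), 'joint_efforts': array([ 2.83702670e-03, -6.13622189e+01, -2.58605397e+01,  6.93063601e-02,
        4.70532873e-02, -2.59994249e-05]), 'ee_pos': array([ 0.18754391, -0.59598036,  0.22514824]), 'tcp_rot': array([-3.10427316e+00, -4.76730411e-01, -8.09558863e-06]), 'ft_force': array([ 0.13948967, -0.03648439,  0.26968113]), 'torque': array([ 0.00912495, -0.01727774,  0.00244452]), 'gripper_width': 0.09502205018987074}
```

View pics/scene0.png

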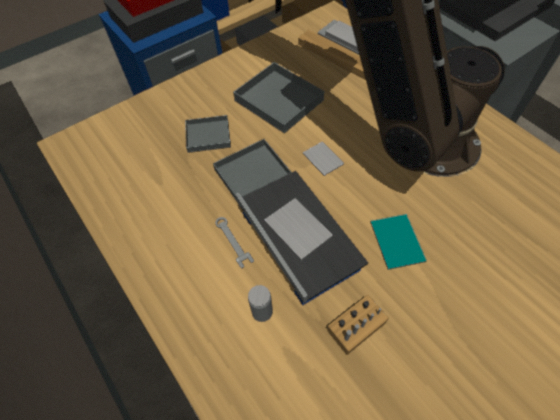

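View pics/top0.png

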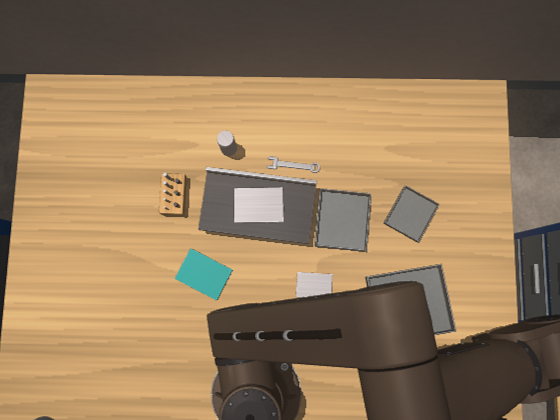

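The scene shows three grey pans. In the top view they are at (343,220) beside the ledge end, measuring about 52x60 px (roughly 150x170 mm), at (411,213) which is smaller, and at (410,300) which is bigger. There are three plates: bright grey on the ledge at (259,205), a smaller grey one on the bench at (314,284), and a turquoise one at (204,274). I choose the plate at (259,205) and the pan at (343,220), which is the -y end. Next I measure and check with a close crop.

```bash
cat > h.py <<'E'
from station import manip, monitor, imaging, finish_job
import cv2, numpy as np
from scipy.spatial.transform import Rotation as Ro
def cam(n):
    p=imaging.camera_params(n)
    if n!="wrist": return p["mtx"],p["R"],p["t"]
    s=monitor.state(); T=np.eye(4); T[:3,:3]=Ro.from_rotvec(s["tcp_rot"]).as_matrix(); T[:3,3]=s["ee_pos"]
    W=np.linalg.inv(T@p["T_tool_cam"]); return p["mtx"],W[:3,:3],W[:3,3]
def ray(c,uv,z):
    K,R,t=c; uv=np.atleast_2d(np.asarray(uv,float))
    d=np.c_[uv,np.ones(len(uv))]@np.linalg.inv(K).T@R; o=-R.T@t
    return (o+d*((z-o[2])/d[:,2])[:,None])[:,:2]
def proj(c,X):
    K,R,t=c; q=(np.atleast_2d(X)@R.T+t)@K.T; return q[:,:2]/q[:,2:]
E
python3 - <<'E'
from h import *
c=cam("top"); im=imaging.get_image("top")
g=cv2.cvtColor(im,cv2.COLOR_BGR2HSV)
def big(m,box):
    k=np.zeros_like(m); x0,y0,x1,y1=box; k[y0:y1,x0:x1]=m[y0:y1,x0:x1]
    cs,_=cv2.findContours(k,0,cv2.CHAIN_APPROX_NONE); return max(cs,key=cv2.contourArea)
pl=big(cv2.inRange(g,(0,0,140),(180,60,255)),(222,182,300,230))
dk=big(cv2.inRange(g,(0,0,0),(180,255,90)),(190,165,318,250))
for n,k,z in(("plate",pl,.068),("deck",dk,.06)):
    P=ray(c,k[:,0],z).astype(np.float32); r=cv2.minAreaRect(P*1000); print(n,r); print(cv2.boxPoints(r).round(1).tolist())
    cv2.drawContours(im,[k],-1,(0,0,255) if n=="plate" else (0,255,0),1)
cv2.imwrite("pics/crop.png",cv2.resize(im[150:260,150:390],None,fx=3.3,fy=3.3,interpolation=cv2.INTER_NEAREST))
E
```

```text
plate ((534.8768310546875, 1.7293243408203125), (98.88157653808594, 139.89454650878906), 2.256669044494629)
[[482.70001220703125, 69.69999694824219], [488.20001220703125, -70.0999984741211], [587.0, -66.19999694824219], [581.5, 73.5999984741211]]
deck ((613.6273803710938, -3.245941162109375), (316.45819091796875, 6.132354736328125), 83.45796966552734)
[[592.5999755859375, -160.10000610351562], [598.5999755859375, -160.8000030517578], [634.7000122070312, 153.60000610351562], [628.5999755859375, 154.3000030517578]]
```

View pics/crop.png

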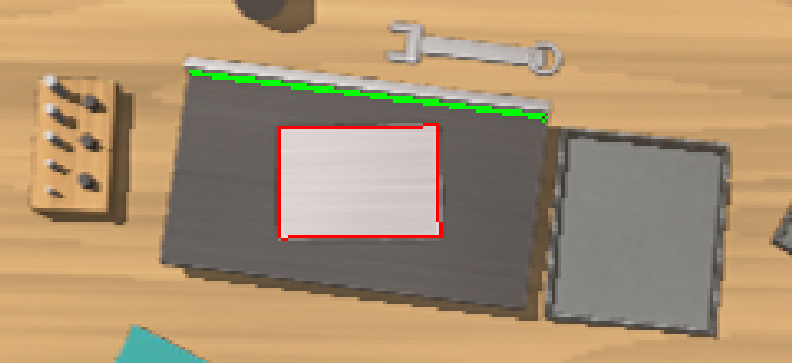

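The crop shows the chosen plate at 99x140 mm, as described. It lies about 8.8° askew to the ledge, and the -y (right) end adjoins the pan. I now look from above with the wrist camera to pin the ledge frame.

```bash
cat >> h.py <<'E'
YAW=np.deg2rad(-6.55)
def down(a):  # jaw (tool y) along world angle a, pointing down; nearest to present of both half turns
    out=[]
    for s in (0,np.pi):
        y=np.array([np.cos(a+s),np.sin(a+s),0]); z=np.array([0,0,-1.]); out.append(Ro.from_matrix(np.c_[np.cross(y,z),y,z]).as_rotvec())
    return out
def best(p,a):
    q0=monitor.state()["joints"]; r=[]
    for o in down(a):
        q=manip.inverse_kinematics(p,o)
        if q is not None: r.append((np.abs(np.array(q)-q0).max(),o))
    return min(r,key=lambda t:t[0])[1]
E
python3 - <<'E'
from h import *
p=[.53,0.02,.33]; o=best(p,YAW); manip.goto(p,o)
manip.wait(.2)
c=cam("wrist"); im=imaging.get_image("wrist"); print(monitor.state()["clock"],monitor.state()["ee_pos"])
np.savez("w1.npz",K=c[0],R=c[1],t=c[2]); cv2.imwrite("pics/w1.png",im)
E
```

```text
2.925 [0.53004887 0.01966703 0.32991719]
```

View pics/w1.png

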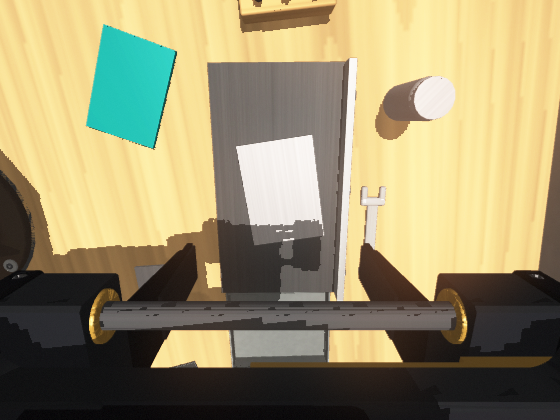

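The wrist view shows the deck with its near +y corner at (208,62). The fence's light strip runs from (352,60) to (338,298), the plate corners are about (237,146), (312,136), (323,234) and (255,245), and the drill block is at the top. I convert these by ray.

```bash
python3 - <<'E'
from h import *
d=np.load("w1.npz"); c=(d["K"],d["R"],d["t"]); im=cv2.imread("pics/w1.png"); g=im.max(2).astype(int); hsv=cv2.cvtColor(im,cv2.COLOR_BGR2HSV)
# near deck edge: saturated wood -> dark, rows 75..205 ; +y end: cols 225..330 going down ; fence top-far edge: columns from the right
sat=hsv[...,1].astype(int)
near=[(np.argmax(g[r,190:235]<110)+190-.5,r) for r in range(75,205,5)]
end=[(u,np.argmax(g[40:80,u]<110)+40-.5) for u in range(222,335,5)]
row=lambda r:[int(x) for x in g[r,325:362]]
fn=[(325+np.argmax(g[r,325:362]>130)-.5,r) for r in range(75,205,5)]
def line(P):
    vx,vy,x,y=cv2.fitLine(P.astype(np.float32)*1000,cv2.DIST_HUBER,0,.01,.01)[:,0]; return np.array([vx,vy]),np.array([x,y])/1000
N=line(ray(c,near,.06));E=line(ray(c,end,.06));F=line(ray(c,fn,.085))
for n,l in zip("NEF",(N,E,F)): print(n,l,np.rad2deg(np.arctan2(l[0][1],l[0][0])))
print(row(100)); print(row(180))
yaw=YAW
v=N[0]*np.sign(N[0][1]); f=F[0]*np.sign(F[0][1]); yaw=np.mean([-np.arctan2(v[0],v[1]),-np.arctan2(f[0],f[1])])
ex=np.array([np.cos(yaw),np.sin(yaw)]);ey=np.array([-ex[1],ex[0]])
print("yaw",np.rad2deg(yaw),"near-fence width (170 exp)",(F[1]-N[1])@ex*1000)
ox=((N[1]@ex+.09)+(F[1]@ex-.08))/2; oy=E[1]@ey-.16
o=ox*ex+oy*ey; print("origin",o)
pl=np.array([.5349,.0017]); q=pl-o; print("plate in ledge",q@ex,q@ey, "proj pan end should be", o-.16*ey)
# check in top image
t=cam("top"); L=lambda x,y,z:np.r_[o+x*ex+y*ey,z]
print(proj(t,[L(-.09,.16,.06),L(-.09,-.16,.06),L(.09,-.16,.085),L(.09,.16,.085)]).round(1))
print("expect approx (199,229.7)(309.4,243.3)(316.5,181)(206,167.5)")
np.savez("ledge.npz",o=o,yaw=yaw)
E
```

```text
N (array([0.1912867, 0.9815342], dtype=float32), array([0.42312804, 0.098615  ], dtype=float32)) 78.972115
E (array([ 0.9933944 , -0.11475008], dtype=float32), array([0.53506655, 0.19094305], dtype=float32)) -6.5892105
F (array([0.07337653, 0.9973043 ], dtype=float32), array([0.592617  , 0.05813091], dtype=float32)) 85.792046
[137, 135, 135, 136, 136, 140, 137, 134, 139, 142, 142, 140, 137, 136, 137, 140, 89, 82, 100, 105, 102, 103, 231, 249, 250, 249, 250, 249, 249, 248, 225, 247, 249, 249, 248, 248, 248]
[135, 136, 136, 135, 137, 138, 139, 136, 135, 134, 134, 138, 97, 91, 108, 110, 111, 109, 230, 244, 245, 245, 245, 244, 248, 220, 249, 251, 251, 250, 251, 251, 251, 251, 250, 248, 247]
yaw -7.617916 near-fence width (170 exp) 173.35988
origin [0.50688696 0.03328726]
plate in ledge 0.03195321062394259 -0.027594893786505797 proj pan end should be [ 0.48567635 -0.12530059]
[[186.9 236.8]
 [297.8 253.7]
 [307.3 190.3]
 [196.4 173.9]]
expect approx (199,229.7)(309.4,243.3)(316.5,181)(206,167.5)
```

The deck is about 137 in brightness, so my thresholds were wrong. I refit with better ones.

```bash
python3 - <<'E'
from h import *
d=np.load("w1.npz"); c=(d["K"],d["R"],d["t"]); im=cv2.imread("pics/w1.png"); g=im.max(2).astype(int)
near=[(np.argmax(g[r,190:235]<180)+190-.5,r) for r in range(75,205,5)]
end=[(u,np.argmax(g[45:80,u]<180)+45-.5) for u in range(222,335,5)]
foot=[(325+np.argmax(g[r,325:362]<115)-.5,r) for r in range(75,205,5)]
ft=[(335+np.argmax(g[r,335:362]>180)-.5,r) for r in range(75,205,5)]
def line(P):
    vx,vy,x,y=cv2.fitLine(P.astype(np.float32)*1000,cv2.DIST_HUBER,0,.01,.01)[:,0]; return np.array([vx,vy])*(1 if vy>0 or abs(vx)>.7 else -1),np.array([x,y])/1000
N=line(ray(c,near,.06));E=line(ray(c,end,.06));F=line(ray(c,foot,.06));T=line(ray(c,ft,.085))
yaws=[-np.arctan2(l[0][0],l[0][1]) for l in(N,F,T)]+[np.arctan(E[0][1]/E[0][0])]; print(np.rad2deg(yaws))
yaw=np.median(yaws); ex=np.array([np.cos(yaw),np.sin(yaw)]);ey=np.array([-ex[1],ex[0]])
print("x of N,F,T minus offsets", N[1]@ex+.09,F[1]@ex-.08,T[1]@ex-.08)
o=np.mean([N[1]@ex+.09,F[1]@ex-.08,T[1]@ex-.08])*ex+(E[1]@ey-.16)*ey; print("origin",o,np.rad2deg(yaw))
m=np.zeros(g.shape,np.uint8); m[125:250,228:332]=(g[125:250,228:332]>170)
L=lambda P:(np.asarray(P)-o)@np.c_[ex,ey]
pc=ray(c,[(237,146),(312,136),(323,234),(255,245)],.068); print("plate corners ledge mm",(L(pc)*1000).round(1).tolist(),"top est",L([.5349,.0017]))
t=cam("top"); W=lambda x,y,z:np.r_[o+x*ex+y*ey,z]
print(proj(t,[W(-.09,.16,.06),W(-.09,-.16,.06),W(.09,-.16,.085),W(.09,.16,.085)]).round(1))
np.savez("ledge.npz",o=o,yaw=yaw)
E
```

```text
[-6.173245  -6.1481304 -6.26983   -6.586404 ]
x of N,F,T minus offsets 0.5279287 0.5251481 0.52748615
origin [0.5306212  0.00592139] -6.221538
plate corners ledge mm [[-55.0, 58.9], [41.9, 70.9], [60.5, -63.0], [-35.3, -79.0]] top est [ 0.00471111 -0.00373281]
[[197.4 230.1]
 [308.5 244.3]
 [316.4 180.9]
 [205.3 167.2]]
```

```bash
cat >> h.py <<'E'
_l=np.load("ledge.npz"); O=_l["o"]; YAW=float(_l["yaw"])
EX=np.array([np.cos(YAW),np.sin(YAW)]); EY=np.array([-EX[1],EX[0]])
W=lambda x,y,z:np.r_[O+x*EX+y*EY,z]
Lg=lambda P:(np.atleast_2d(P)-O)@np.c_[EX,EY]
ZP=.0625+manip.tip_reach
def look(name):
    manip.wait(.2); c=cam("wrist"); im=imaging.get_image("wrist"); np.savez(name+".npz",K=c[0],R=c[1],t=c[2]); cv2.imwrite(f"pics/{name}.png",im); return c,im
def log(m):
    s=monitor.state(); print(m,"t",round(s["clock"],2),"ledge xy mm",(Lg(s["ee_pos"][:2])*1000).round(1),"z",s["ee_pos"][2].round(4),"F",s["ft_force"].round(2))
E
python3 - <<'E'
from h import *
manip.move_gripper(.05)
p=W(.002,.102,.17); o=best(p,YAW); manip.goto(p,o); log("above")
print(manip.movel(W(.002,.102,ZP),speed=.1,f_stop=8)); log("down")
print(manip.movel(W(.002,.0,ZP),speed=.06,f_stop=25)); log("mid")
print(manip.movel(W(.002,-.054,ZP),speed=.06,f_stop=25)); log("end")
manip.movel(W(.002,-.030,ZP)); manip.movel(W(.002,-.03,.2),speed=.2)
p=W(-.02,0,.33); manip.goto(p,best(p,YAW)); look("w2"); log("look")
E
```

```text
above t 4.59 ledge xy mm [[  2.6 101.8]] z 0.171 F [-0.51  0.1   0.85]
False
down t 5.71 ledge xy mm [[  2.3 102. ]] z 0.0741 F [ 0.56  1.08 -0.75]
False
mid t 7.56 ledge xy mm [[2.  0.1]] z 0.0735 F [0.07 0.96 0.55]
False
end t 8.61 ledge xy mm [[  2. -54.]] z 0.0735 F [ 0.02 -0.31  0.84]
look t 10.55 ledge xy mm [[-20.   -0.2]] z 0.3287 F [ 0.31  0.28 -0.31]
```

View pics/w2.png

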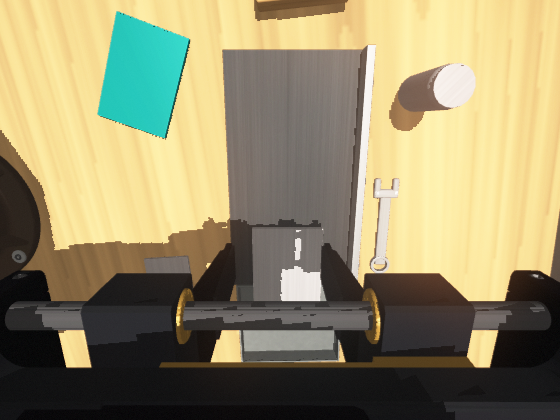

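The plate has slid toward the pan. Its rear edge runs along row 227 from column 252 to 322, square to the deck. Next I push it into the fence with two fingertips.

```bash
python3 - <<'E'
from h import *
manip.move_gripper(.07)
p=W(-.08,-.122,.17); o=best(p,YAW+np.pi/2); manip.goto(p,o); log("above")
print(manip.movel(W(-.08,-.122,ZP),speed=.1,f_stop=8)); log("down")
print(manip.movel(W(-.04,-.122,ZP),speed=.05,f_stop=20)); log("mid")
print(manip.movel(W(-.022,-.122,ZP),speed=.03,f_stop=15)); log("fence")
manip.movel(W(-.06,-.122,ZP)); manip.movel(W(-.06,-.122,.2),speed=.2)
s=monitor.state(); tx=Ro.from_rotvec(s["tcp_rot"]).as_matrix()[:,0]; print("toolx",tx)
off=-.11*np.sign(tx[:2]@EX)
p=W(.03+off,-.11,.26); manip.goto(p,best(p,YAW+np.pi/2)); look("w3"); log("look")
E
```

```text
above t 12.32 ledge xy mm [[ -79.6 -121.9]] z 0.1704 F [ 0.57  0.71 -0.64]
False
down t 13.44 ledge xy mm [[ -79.7 -122.1]] z 0.0739 F [ 0.55 -0.09 -0.27]
False
mid t 14.39 ledge xy mm [[ -39.9 -121.9]] z 0.0735 F [-3.45  1.8   2.57]
True
fence t 14.83 ledge xy mm [[ -30.5 -121.7]] z 0.073 F [-2.07  0.62  1.55]
toolx [ 0.99412955 -0.10798587 -0.00674514]
look t 16.57 ledge xy mm [[ -80.1 -110.1]] z 0.2588 F [-0.93 -0.1   0.68]
```

View pics/w3.png

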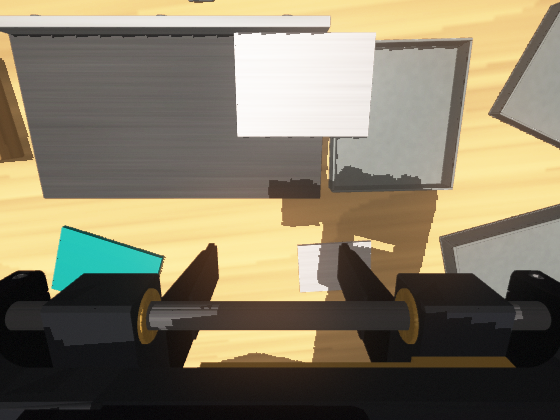

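The plate is against the fence, with corners at about (234,33), (376,34), (368,136) and (237,136). It overhangs the deck end, which is at about (324,138) to (321,198). I measure the overhang.

```bash
python3 - <<'E'
from h import *
d=np.load("w3.npz"); c=(d["K"],d["R"],d["t"]); im=cv2.imread("pics/w3.png"); g=im.max(2).astype(int); h=cv2.cvtColor(im,cv2.COLOR_BGR2HSV)
m=np.zeros(g.shape,np.uint8); m[30:150,225:385]=((h[...,2]>200)&(h[...,1]<40))[30:150,225:385]
k=max(cv2.findContours(m,0,1)[0],key=cv2.contourArea)
r=cv2.minAreaRect((Lg(ray(c,k[:,0],.068))*1000).astype(np.float32)); print(r,cv2.boxPoints(r).round(1).tolist())
e=[]
for v in range(142,178,3):
    row=g[v,300:326]; i=np.where(row<170)[0].max(); e.append((300+i+.5,v))
print((Lg(ray(c,e,.06))*1000).round(1).tolist()); print(g[150,310:335].tolist())
# fence top near edge and plate far edge columns
for u in(245,280,315): print(u,g[20:42,u].tolist(),(Lg(ray(c,[(u,33)],.068))*1000).round(1))
E
```

```text
((30.186386108398438, -137.29306030273438), (98.14158630371094, 139.11964416503906), 0.006794029381126165) [[-18.899999618530273, -67.69999694824219], [-18.899999618530273, -206.89999389648438], [79.30000305175781, -206.8000030517578], [79.19999694824219, -67.69999694824219]]
[[-25.7, -163.6], [-28.9, -163.8], [-32.2, -163.9], [-35.4, -164.1], [-38.7, -164.2], [-42.0, -164.3], [-45.3, -164.5], [-48.7, -164.6], [-52.0, -164.8], [-55.4, -164.9], [-58.8, -165.1], [-62.2, -165.2]]
[116, 115, 115, 116, 116, 115, 115, 117, 116, 115, 116, 108, 135, 138, 137, 139, 139, 138, 244, 164, 100, 95, 95, 162, 179]
245 [234, 234, 234, 237, 237, 237, 223, 102, 85, 87, 86, 83, 116, 130, 252, 252, 252, 253, 252, 252, 252, 253] [[ 79.2 -79.2]]
280 [233, 234, 234, 236, 238, 239, 223, 117, 100, 101, 99, 100, 120, 250, 251, 251, 251, 251, 251, 251, 251, 252] [[  79.2 -113.5]]
315 [235, 235, 236, 237, 237, 238, 223, 126, 109, 111, 110, 110, 128, 145, 248, 249, 248, 249, 248, 247, 248, 250] [[  79.2 -147.7]]
```

The plate's centre is at (30.2, -137.3) mm, square to within about 0.3°, with roughly 46 mm overhanging. To be sure it is flush, I give one firm push with closed fingers at the middle of the fence contact, then look again at close range.

```bash
python3 - <<'E'
from h import *
manip.move_gripper(0.0)
p=W(-.06,-.115,.17); manip.goto(p,best(p,YAW+np.pi/2))
print(manip.movel(W(-.06,-.115,ZP),speed=.1,f_stop=8)); log("down")
print(manip.movel(W(-.02,-.115,ZP),speed=.02,f_stop=22)); log("fence")
manip.movel(W(-.06,-.115,ZP),speed=.08); manip.movel(W(-.06,-.115,.2),speed=.2)
p=W(-.03,-.115,.2); manip.goto(p,best(p,YAW+np.pi/2)); c,im=look("w4"); log("look")
for n,X in(("plate far top edge@x=80",(.08,.068)),("fence top near",(.08,.085)),("fence foot",(.08,.06))):
    print(n,proj(c,[W(X[0],y,X[1]) for y in(-.08,-.15)]).round(1).tolist())
g=im.max(2).astype(int); h=cv2.cvtColor(im,cv2.COLOR_BGR2HSV)
u0,v0=proj(c,[W(.03,-.137,.068)])[0].astype(int); print(u0,v0)
crop=im[:260]; cv2.imwrite("pics/w4c.png",cv2.resize(crop,(800,371)))
E
```

```text
False
down t 19.35 ledge xy mm [[ -59.7 -115.1]] z 0.074 F [-0.01  0.43 -0.35]
True
fence t 20.81 ledge xy mm [[ -30.4 -114.8]] z 0.073 F [-1.39 -0.7   0.65]
look t 22.61 ledge xy mm [[ -30.6 -115. ]] z 0.1996 F [ 0.26  0.46 -0.17]
plate far top edge@x=80 [[234.9, 79.8], [317.8, 79.8]]
fence top near [[232.1, 77.3], [320.4, 77.3]]
fence foot [[236.1, 80.9], [316.7, 80.9]]
301 140
```

View pics/w4c.png

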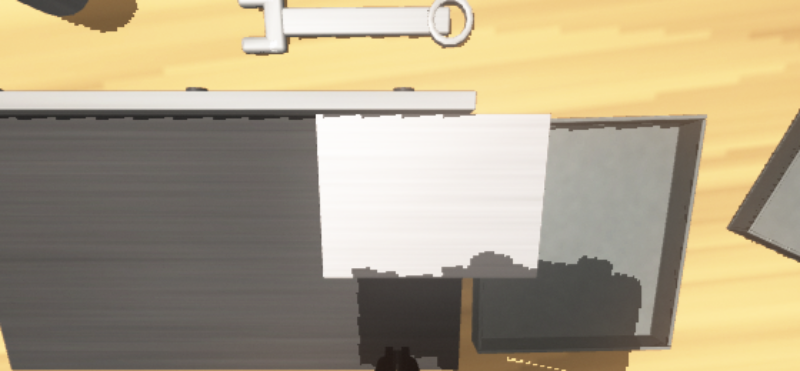

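The crop shows the plate's far edge straight along the fence, with an even thin dark line at row 114. Its corners are at about (316,114), (550,114), (537,278) and (323,278), the deck end is near column 462, and the overhang is about 0.35 of the length by pixels. The pan and spanner look undisturbed, and the arm is clear of everything, so I hand in.

```bash
python3 - <<'E'
from h import *
manip.movel(W(-.03,-.115,.26)); manip.wait(.3); log("end"); finish_job()
E
```

```text
end t 23.46 ledge xy mm [[ -30.2 -115. ]] z 0.2594 F [ 0.01 -0.36  0.3 ]
the job is handed in; nothing more can be done
```

The aluminium plate now sticks out about a third of its length past the pan end of the ledge, with its long far edge against the fence. I handed the job in at about 23.5 s on the robot's clock.

**What I did:** I slid the plate along the ledge with two fingertips, pushed it into the fence with two fingertips, then seated it with one firm closed-finger push. I only slid it, never lifted or gripped it.

**Last checks:**
- **Position:** before the seating push, the plate's centre measured (30.2, -137.3) mm in the ledge frame, against a target of (30, -137).
- **Overhang:** about 46 mm, against the 46.7 mm wanted. After the seating push I only estimated it by pixels, at about 0.35 of the plate's length.
- **Against the fence:** the seating push stopped on the fence at the same place as the first push, to within 0.1 mm. The last picture shows an even line along the fence.
- **Other objects:** the pan and spanner looked undisturbed in the last picture. I did not check the drill block or oil can again after the last pushes, but no move went near them.

**Disagreements:** my first ledge fit used wrong brightness thresholds and I redid it. The edges used in the second fit disagreed by up to 0.4° and 3 mm. My edge finder for the deck end also picked up a shadow, so I placed the end by eye, at about -161 mm instead of the nominal -160.

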